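# Gauge the glass gap of a gel casting stand

## Task

Press the casting stand's pedal right down to its stop, which closes the two glass plates, and let it spring back up; then take the steel gauge blade (tall narrow black handle, not the comb) out of the rack. Slide it straight down between the plates until it drags snugly with its tip well down in the narrow part of the gap but clear of the base, and finish holding it still there in the gripper, without letting go. Leave the comb and the other things on the bench where they are.

Things in the scene. Friction and masses are not known exactly. Their poses are not given: they have to be found in the camera images.
- stand: fixed gel casting stand, base 215 x 130 mm and 12 mm thick; origin on the table under the centre of the gap between its two upright plates. Its x points from the front plate to the rear plate (across the gap), its y along the gap, z up. Base runs from x -160 to +55 mm. The pedal is at its -x end. Nothing on it but the pedal and plates moves
- stand_mouth (a point): fixed point of the stand at the centre of the mouth of the closed gap, level with the top of the plates' lips, 95 mm above the table; axes as the stand. The lips are a funnel, 14 mm wide at the top when closed, narrowing over 27 mm to the narrow gap, which starts 68 mm above the table and runs down to 20 mm; the base's top is at 12 mm
- front_plate: the plate on the pedal's side: glass with an aluminium lip, 90 mm long along the gap, 6 mm thick, top 95 mm above the table. It starts 5 to 7.5 mm too far open (gap up to 9 mm, too loose for the blade to drag); a full press of the pedal pushes it shut to a gap of 1.6 to 3 mm and friction (10 N) keeps it there
- rear_plate: the opposite plate, same size; it is sprung and yields up to 6 mm to let the 4 mm blade in, squeezing it with about 4 N, so that the blade drags with about 4 N while it moves (less once it stands still) and needs 3 to 8 N to enter. Both plates together also float 3 mm either way across the gap and so follow the blade
- pedal (a joint): hinge angle of the pedal: 0 up (where its spring holds it), 0.45 rad fully down at the stop. The hinge lies along the stand's y, at stand x = -50 mm, z = 52 mm. It takes about 6 to 8 N at the pad and springs back up when let go
- pedal_pad (a point): centre of the top of the pedal's black rubber tread, 60 x 60 mm, 80 mm from the hinge. Up, it lies at about x -127, z 73 mm in the stand and slopes up away from the plates by 0.22 rad; fully down at about x -129, z 38 mm, sloping down by 0.23 rad. Pressed from above
- rack: fixed white rack block, 60 (x) x 170 (y) x 90 mm high, origin under its centre; two upright slots 6.5 mm (x) by 56 mm (y), at y = -42 and +42 mm; one holds the blade and one the comb, either way round, each resting with its handle on the rack's top
- blade_grip (a point): centre of the gauge blade's handle: black block 14 mm thick (x), 36 mm wide (y), 50 mm tall (z). The steel blade below it, flush on its centre plane, is 4 mm thick (x), 30 mm wide (y) and 85 mm long. Axes: x across the thickness, z up out of the rack. 90 g. In the rack the handle's underside is at 90 mm
- blade_tip (a point): middle of the blade's lower edge, 110 mm straight below the handle's centre; axes as the handle
- comb_grip (a point): centre of the handle of the gel comb, to be left in the rack: white, four teeth, low wide handle 14 x 72 x 18 mm
- dish: bystander: small lidded glass dish, 62 mm across, 20 mm high; origin at its underside
- reagent: bystander: reagent bottle, 60 mm across, 120 mm high; origin at its underside
- tipbox: bystander: grey box with clear lid, 85 x 120 x 65 mm; origin at its underside
- pipette: bystander: pipette lying on its side, about 240 mm long, 26 mm thick; origin at its underside
- mouse: bystander: black computer mouse, 100 x 58 x 31 mm; origin at its underside
- tubes: bystander: white open tube holder with three capped tubes, 60 x 120 mm, 57 mm high; origin at its underside

How it is judged:
By the outcome, as a careful person would: the job done as asked, in the order asked, and still so for the second after the job is handed in, while the arm keeps its last pose, push and grip.
It also fails if it takes over 61 s, if anything falls off the work surface, if the arm or the gripper's body presses on something with over 40 N, if the wrist force passes 120 N, or if a joint passes its speed limit or range.

## Robot

A 6-joint arm with a two-finger parallel gripper is mounted at the origin on the work surface. World frame = base frame: x ahead of the robot, y to its left, z up, the work surface at z = 0. Lengths are in mm, angles in rad, forces in N, time in s.
With the tool pointing down it reaches from about 400 to 925 mm from the base axis. Payload 12.5 kg.
Tool frame: the origin (TCP) lies on the centre line of the jaws, within the pads' length; the fingertips stand bot.tcp_to_tips ahead of it and the grasp point (between the pads) lies 3 mm ahead of it (bot.tcp_to_tips is the distance from the TCP to the fingertips, in mm); z points along the fingers, y is the direction in which the jaws open and shut (so a half turn about z gives the same grasp; the last joint's range is limited). The gripper opens to 95 mm and grips with 3 to 60 N. Pads are 20 mm wide; open, the fingers measure 119 mm over their backs; the gripper's body (75 mm by 180 mm) begins 59 mm behind the grasp point.
Start: joints at [-1.42, 0.491, 1.559, -0, 1.092, -0.106], TCP at [158.764, -604.517, 214.561] pointing down, gripper open.
Joint ranges: [-3.1, 3.1], [-0.84, 2.19], [0.05, 2.79], [-1.13, 4.28], [0.06, 2.93], [-2.69, 2.69]. Speed limits (rad/s): [2.22, 2.22, 2.79, 3.14, 3.14, 3.14].

## Interface

Orientations are given as a unit quaternion [x, y, z, w].
In Python, from station import bot, viewer gives the robot as it stands. The module is installed in compiled form; this text tells all that it offers.
- The arm moves only by the tool step_arm, never from a script. Its argument "motion" is a list of rows, each an object with "dp": the shift along the world's x, y, z in cm, a list of three; "yaw": the turn about the world's z in rad; "gripper": the finger opening in cm, from 0 to 9.51. In form: [{"dp": [dx, dy, dz], "yaw": yaw, "gripper": gripper}, ...]. A call has 1 to 12 rows; each row shifts and turns the commanded pose from where the row before left it; what a row does not reach is not made up. A row lasts 1/10 s, in which the tool goes at most 50 mm and 8.59 degrees, less where a joint would pass 70% of its speed; a pose out of reach is approached as far as the arm can. A call is refused whole if a number of a shift passes 5 or a number of a turn 0.15, either way. A call with a gripper value outside its range is refused whole. The fingers move at their own pace and stop on an object; the grip force is fixed at half the most. Time passes only in rows, so rows that do not move let the fingers close. It gives the time, the measured TCP pose, the force and the opening at its end, in the units of the state.
- bot.get_state(): the state, without advancing time (a new reading comes with each control period).
- viewer.snapshot(name): name is "side" or "top" or "wrist"; returns a dict with "img" (384x512x3 uint8, red, green, blue), "fx", "fy", "cx", "cy" (pixels), "rvec" (rotation vector, rad) and "tvec" (3), from world to camera coordinates, as OpenCV has them. Camera axes: x right, y down, z forward; pixel columns grow to the right and rows downward; lengths in mm; the calibration is good to about 2 mm. A picture is of the moment at which its call begins. There is no depth.
- bot.job_done(): hands the job in, once; it reports no verdict.
The state is a dict: "time": time; "joint_positions": joint angles; "dq": joint speeds; "joint_efforts": joint torques, N m; "ee_pos": TCP position; "tcp_rot": TCP orientation; "wrist_force": force on the tool from outside, world axes, zero at the start; "torque": the same for the moment, N m; "finger_gap": finger opening in mm.
Only numpy, scipy, OpenCV 4.12 (cv2) and the standard library are available. Lean on these libraries where they do the work, as an engineer would, in place of code of your own. Each camera call takes 0.05 s, during which the arm holds its last target.

## Working session

There is one attempt and no reset: what is moved stays moved. The work goes in short steps, Python scripts to look and compute and a tool call to move; the robot and the scene stay as the last step left them, time stands still between calls to the robot, and variables do not carry over. Pictures are saved under pics/ and viewed, and the job is handed in when it is done.

Besides the shell and the picture viewer there is one more tool, called as name([rows], argument=value, ...), one row to a line, values as JSON. step_arm: Moves the arm, as the interface text tells. Its arguments: {"type":"object","properties":{"motion":{"type":"array","items":{"type":"object","properties":{"dp":{"type":"array","items":{"type":"number"}},"yaw":{"type":"number"},"gripper":{"type":"number"}}}}},"required":["motion"]}

```bash
mkdir -p pics
cat > h.py <<'E'
import numpy as np, cv2
from station import bot, viewer
def snap(n,f):
    s=viewer.snapshot(n); cv2.imwrite('pics/'+f,s['img'][:,:,::-1]); np.savez('pics/'+f+'.npz',**s); return s
def load(f): return dict(np.load('pics/'+f+'.npz'))
def ray(s,u,v,z):
    R=cv2.Rodrigues(np.array(s['rvec'],float))[0]; t=np.array(s['tvec'],float).ravel()
    C=-R.T@t; d=R.T@np.array([(u-s['cx'])/s['fx'],(v-s['cy'])/s['fy'],1.])
    return C+d*(z-C[2])/d[2]
def proj(s,P):
    R=cv2.Rodrigues(np.array(s['rvec'],float))[0]; p=R@np.array(P,float)+np.array(s['tvec'],float).ravel()
    return float(s['fx']*p[0]/p[2]+s['cx']),float(s['fy']*p[1]/p[2]+s['cy'])
E
python3 - <<'E'
from h import *
for n in('top','side','wrist'):
    s=snap(n,n+'0.png'); R=cv2.Rodrigues(np.array(s['rvec'],float))[0]; print(n,s['fx'],-R.T@np.ravel(s['tvec']))
print(bot.get_state(),bot.tcp_to_tips)
E
```

```text
top 381.7832111148914 [ 481.60847469    3.53912374 1259.01792148]
side 451.38584645242923 [507.31269525 918.37397381 747.12361823]
wrist 278.627349210489 [ 225.52901169 -586.041932    383.49373136]
{'time': 0.15, 'joint_positions': array([-1.41958856e+00,  4.91441582e-01,  1.55929247e+00, -8.65725224e-06,
        1.09168298e+00, -1.05558774e-01]), 'dq': array([-5.35230870e-04, -3.47931505e-03, -2.27228775e-03,  1.35578743e-04,
        1.36357837e-03,  6.56321723e-05]), 'joint_efforts': array([ 1.42916906e-03, -6.12898278e+01, -2.58276576e+01,  6.92987675e-02,
        4.73421556e-02, -7.22105597e-05]), 'ee_pos': array([ 158.74158173, -604.33554486,  214.0891067 ]), 'tcp_rot': array([ 9.91769841e-01,  1.28032856e-01, -1.32465872e-05, -4.11993153e-04]), 'wrist_force': array([-0.036548  ,  0.29695036,  0.03787861]), 'torque': array([ 0.01233481, -0.04561902,  0.04866993]), 'finger_gap': 95.11906707950001} 22.0
```

View pics/top0.png

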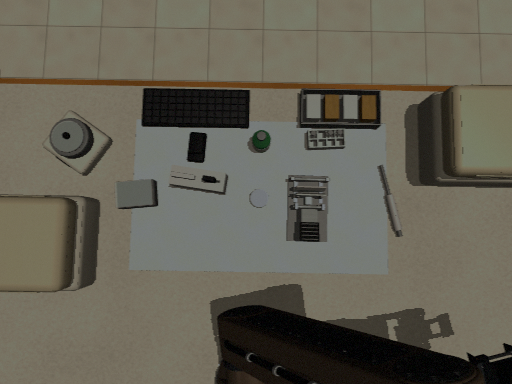

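View pics/side0.png

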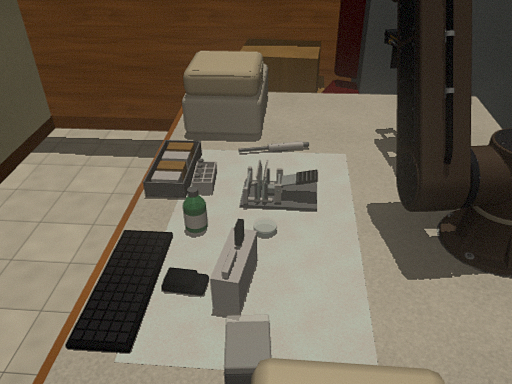

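View pics/wrist0.png

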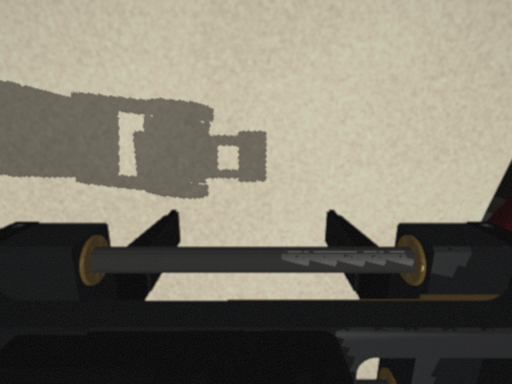

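Top view: the stand is around (307,208) with its pedal toward the robot, and the rack around (198,180) with the black handle at its right end (210,180). I'll enlarge both.

Run:
```python
from h import *
a=cv2.imread('pics/top0.png')
cv2.imwrite('pics/c1.png',cv2.resize(a[165:250,275:340],None,fx=7,fy=7,interpolation=cv2.INTER_CUBIC))
cv2.imwrite('pics/c2.png',cv2.resize(a[155:205,155:240],None,fx=9,fy=9,interpolation=cv2.INTER_CUBIC))
b=cv2.imread('pics/side0.png')
cv2.imwrite('pics/c3.png',cv2.resize(b[150:320,200:330],None,fx=3.5,fy=3.5,interpolation=cv2.INTER_CUBIC))
s=load('top0.png')
for p in [(0,0),(511,0),(250,200)]: print(ray(s,*p,0))
```

```text
[1248.17721575  917.92728913    0.        ]
[1278.96996889 -866.2224074     0.        ]
[563.95321437  32.58323501   0.        ]
```

View pics/c1.png

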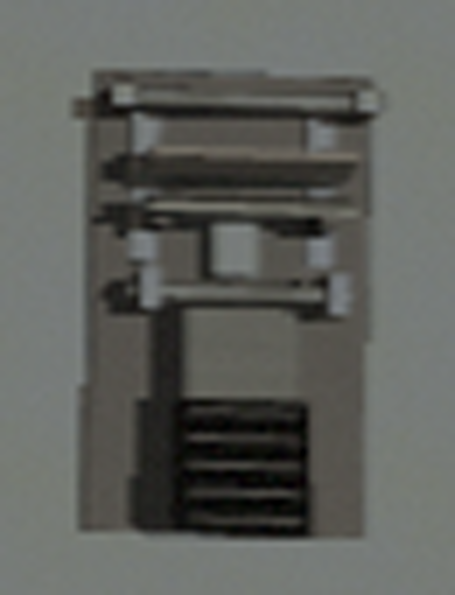

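View pics/c2.png

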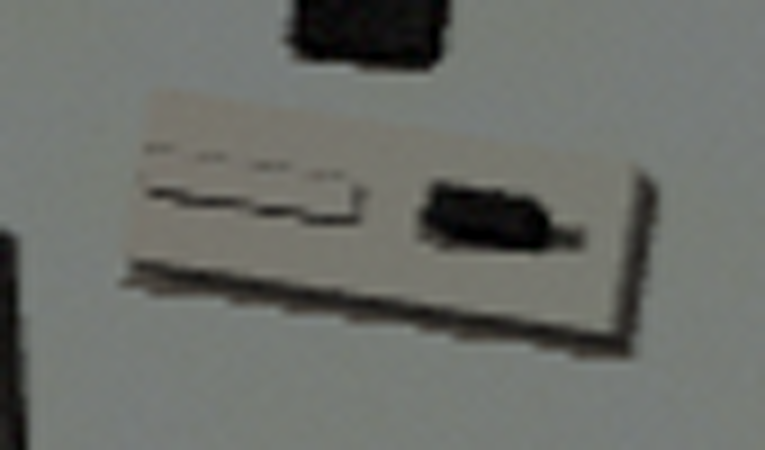

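View pics/c3.png

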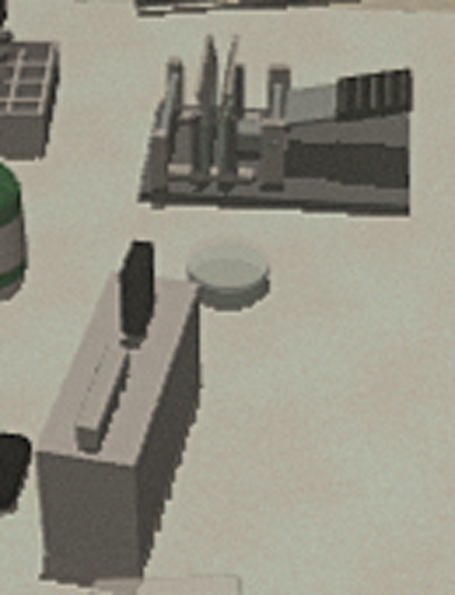

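Run:
```python
from h import *
s=load('top0.png')
def pix(c,k,o): return ((c[0]+.5)/k-.5+o[0],(c[1]+.5)/k-.5+o[1])
print('base')
B=[ray(s,*pix(c,7,(275,165)),12) for c in [(95,72),(372,80),(364,537),(80,530)]]
for b in B: print(b.round(1))
def info(B):
    B=np.array(B)[:,:2]; r=((B[0]+B[1])/2); f=(B[2]+B[3])/2
    for i in range(4): print('edge',np.linalg.norm(B[i]-B[i-1]).round(1))
    e=r-f; y=(B[0]+B[3]-B[1]-B[2]); print('yaw x-edges',np.arctan2(e[1],e[0]),'y-edges',np.arctan2(-y[0],y[1])); return B.mean(0),e
c,e=info(B); th=np.arctan2(e[1],e[0]); print(c, 'origin',c+52.5*np.array([np.cos(th),np.sin(th)]))
print('pedal',ray(s,*pix((245,467),7,(275,165)),73))
print('rack')
B=[ray(s,*pix(c,9,(155,155)),90) for c in [(150,88),(640,160),(618,335),(130,262)]]
for b in B: print(b.round(1))
c,e=info(B);print(c)
# black handle top 140 
m=(s['img'].max(2)<40); m[:, :190]=0;m[:,230:]=0;m[:172]=0;m[:190]&=True;m[190:]=0
ys,xs=np.nonzero(m);print(xs.min(),xs.max(),ys.min(),ys.max(),xs.mean(),ys.mean()); print(ray(s,xs.mean(),ys.mean(),125))
for q in [(432,184),(550,205),(425,240),(545,250)]: print(ray(s,*pix(q,9,(155,155)),140).round(1))
```

```text
base
[648.2 -91.7  12. ]
[ 646.6 -222.1   12. ]
[ 433.5 -217.9   12. ]
[434.6 -86.6  12. ]
edge 213.7
edge 130.4
edge 213.1
edge 131.3
yaw x-edges -0.021705509663881198 y-edges -0.010185369382676255
[ 540.70865673 -154.5943071 ] origin [ 593.19629008 -155.73375688]
pedal [ 465.58174441 -154.69276308   73.        ]
rack
[664.6 276.4  90. ]
[642.4 107.3  90. ]
[582.  113.3  90. ]
[604.3 280.8  90. ]
edge 60.4
edge 170.6
edge 60.7
edge 169.1
yaw x-edges -0.0858707314525854 y-edges -0.13126947412163012
[623.31212264 194.44806036]
190 218 176 189 207.1978021978022 180.3846153846154
[612.37865054 158.76914689 125.        ]
[626.4 170.9 140. ]
[620.1 132.  140. ]
[607.9 172.6 140. ]
[605.3 133.2 140. ]
```

step_arm([
  {"dp": [2.5,3.7,0],"yaw": 0.108,"gripper": 0},
  {"dp": [2.5,3.7,0],"yaw": 0.108,"gripper": 0},
  {"dp": [2.5,3.7,0],"yaw": 0.108,"gripper": 0},
  {"dp": [2.5,3.7,0],"yaw": 0.108,"gripper": 0},
  {"dp": [2.5,3.7,0],"yaw": 0.108,"gripper": 0},
  {"dp": [2.5,3.7,0],"yaw": 0.108,"gripper": 0},
  {"dp": [2.5,3.7,0],"yaw": 0.108,"gripper": 0},
  {"dp": [2.5,3.7,0],"yaw": 0.108,"gripper": 0},
  {"dp": [2.5,3.7,0],"yaw": 0.108,"gripper": 0},
  {"dp": [2.5,3.7,0],"yaw": 0.108,"gripper": 0},
  {"dp": [2.5,3.7,0],"yaw": 0.108,"gripper": 0},
  {"dp": [2.5,3.7,0],"yaw": 0.108,"gripper": 0},
])

```text
time: 1.35
ee_pos: [459.5, -158.8, 214.6]
tcp_rot: [0.712, 0.702, 0.0, 0.0]
wrist_force: [-0.0, -0.9, -0.2]
finger_gap: 4.7
```

step_arm([
  {"dp": [0,0,0],"yaw": 0,"gripper": 0},
  {"dp": [0,0,0],"yaw": 0,"gripper": 0},
  {"dp": [0,0,0],"yaw": 0,"gripper": 0},
])

```text
time: 1.65
ee_pos: [458.3, -161.2, 214.5]
tcp_rot: [0.714, 0.7, -0.0, -0.0]
wrist_force: [-0.7, -0.5, -0.7]
finger_gap: 0.3
```

Run:
```python
from h import *
s=snap('wrist','w1.png')
S=bot.get_state();print(S['ee_pos'],S['tcp_rot'],S['finger_gap'])
```

```text
[ 458.23298659 -161.45193908  214.49211528] [ 7.14193533e-01  6.99948275e-01 -8.14568110e-05 -5.11671322e-05] 0.7206404716063965
```

View pics/w1.png

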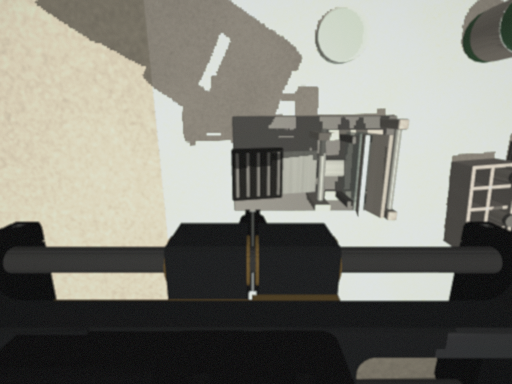

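Run:
```python
from h import *
s=load('w1.png')
for q in [(233,149),(281,148),(283,200),(233,200),(257,174)]: print(q,ray(s,*q,73).round(1))
for q in [(232,116),(233,210)]: print('base',ray(s,*q,12).round(1))
c=cv2.resize(s['img'][100:230,220:420,::-1],None,fx=4,fy=4,interpolation=cv2.INTER_CUBIC); cv2.imwrite('pics/w1c.png',np.clip(c*1.6,0,255).astype(np.uint8))
```

```text
(233, 149) [ 437.5 -125.3   73. ]
(281, 148) [ 490.9 -125.3   73. ]
(283, 200) [ 493.5 -185.6   73. ]
(233, 200) [ 435.3 -184.5   73. ]
(257, 174) [ 463.7 -154.2   73. ]
base [433.4 -89.5  12. ]
base [ 430.  -217.4   12. ]
```

View pics/w1c.png

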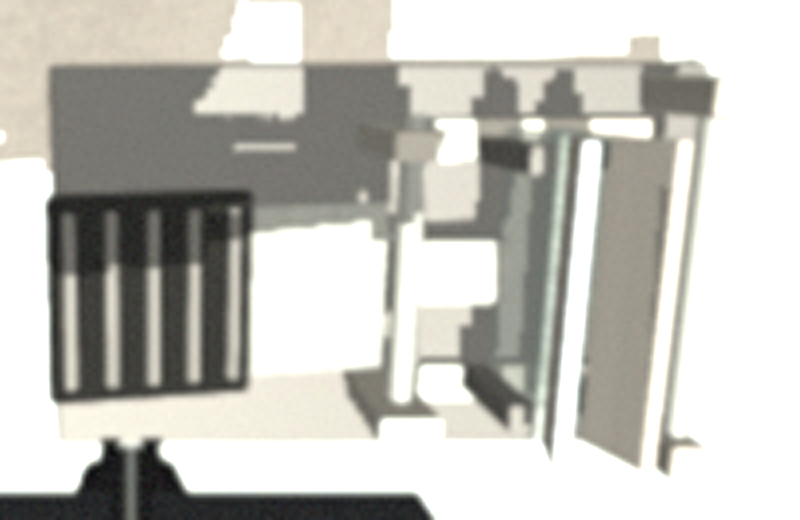

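step_arm([
  {"dp": [0.6,0.7,-2],"yaw": 0,"gripper": 0},
  {"dp": [0,0,-2.5],"yaw": 0,"gripper": 0},
  {"dp": [0,0,-2.5],"yaw": 0,"gripper": 0},
  {"dp": [0,0,-2],"yaw": 0,"gripper": 0},
  {"dp": [0,0,-1],"yaw": 0,"gripper": 0},
  {"dp": [0,0,0],"yaw": 0,"gripper": 0},
])

```text
time: 2.3
ee_pos: [464.0, -154.2, 113.7]
tcp_rot: [0.714, 0.7, -0.0, -0.001]
wrist_force: [0.0, -0.1, 0.4]
finger_gap: 0.4
```

step_arm([
  {"dp": [0,0,-0.5],"yaw": 0,"gripper": 0},
  {"dp": [0,0,-0.5],"yaw": 0,"gripper": 0},
  {"dp": [0,0,-0.5],"yaw": 0,"gripper": 0},
  {"dp": [0,0,-0.5],"yaw": 0,"gripper": 0},
  {"dp": [0,0,-0.5],"yaw": 0,"gripper": 0},
])

```text
time: 2.8
ee_pos: [464.8, -153.5, 89.3]
tcp_rot: [0.713, 0.701, 0.0, 0.0]
wrist_force: [-0.1, 0.3, -0.1]
finger_gap: 0.6
```

step_arm([
  {"dp": [0,0,-0.3],"yaw": 0,"gripper": 0},
  {"dp": [0,0,-0.3],"yaw": 0,"gripper": 0},
  {"dp": [0,0,-0.3],"yaw": 0,"gripper": 0},
])

```text
time: 3.1
ee_pos: [464.8, -153.5, 80.3]
tcp_rot: [0.713, 0.701, 0.0, 0.0]
wrist_force: [0.1, 0.4, -0.1]
finger_gap: 0.4
```

Run:
```python
from h import *
s=snap('side','s2.png');a=s['img'][120:230,220:350,::-1]
cv2.imwrite('pics/s2c.png',cv2.resize(a,None,fx=5,fy=5,interpolation=cv2.INTER_CUBIC))
S=bot.get_state();print(S['ee_pos'],S['wrist_force'])
```

```text
[ 464.65979514 -153.46682983   79.98656074] [0.26903791 0.04410447 0.29397659]
```

View pics/s2c.png

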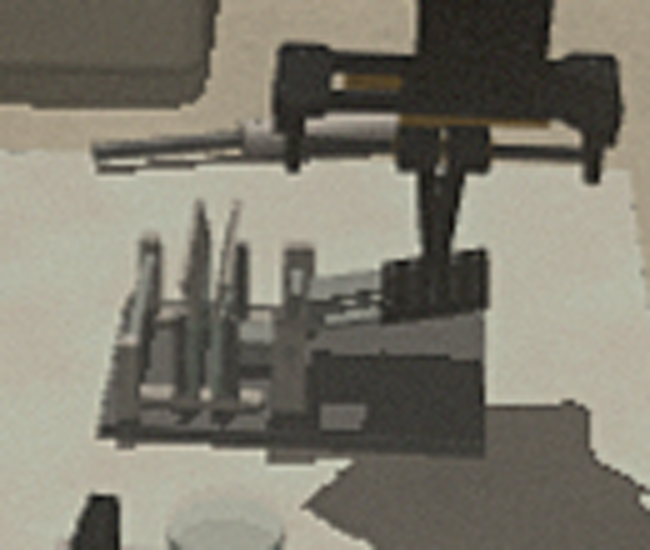

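Run:
```python
from h import *
s=load('s2.png')
f=lambda P:tuple(round((p-o)*5) for p,o in zip(proj(s,P),(220,120)))
for P in [(464.7,-153.5,58),(464.7,-153.5,80),(464,-124.5,73),(464,-184.5,73),(437,-125,80),(437,-185,80),(491,-125,66),(433,-89,12),(593,-155,95),(593,-110,95)]: print(P,f(P))
```

```text
(464.7, -153.5, 58) (431, 303)
(464.7, -153.5, 80) (433, 269)
(464, -124.5, 73) (434, 308)
(464, -184.5, 73) (434, 251)
(437, -125, 80) (485, 299)
(437, -185, 80) (482, 242)
(491, -125, 66) (384, 317)
(433, -89, 12) (485, 439)
(593, -155, 95) (203, 237)
(593, -110, 95) (196, 280)
```

Run:
```python
from h import *
s=snap('top','t2.png');a=s['img'][165:260,270:345,::-1]
cv2.imwrite('pics/t2c.png',cv2.resize(a,None,fx=6,fy=6,interpolation=cv2.INTER_CUBIC))
```

```text
(no output)
```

View pics/t2c.png

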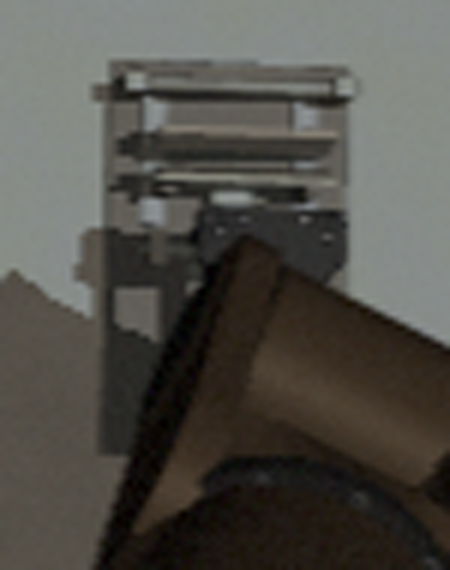

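Run:
```python
from h import *
o=[]
for f in('side0.png','s2.png'):
    a=load(f)['img'][150:200,270:330,::-1]
    o.append(cv2.resize(np.clip(a.astype(float)*2.5,0,255).astype(np.uint8),None,fx=6.5,fy=6.5,interpolation=cv2.INTER_CUBIC))
cv2.imwrite('pics/cmp.png',np.hstack(o))
```

```text
(no output)
```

View pics/cmp.png

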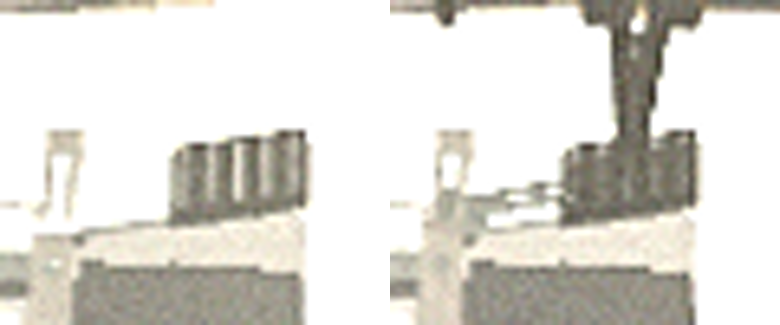

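Run:
```python
from h import *
s=snap('wrist','w2.png')
c=np.clip(s['img'][:,:,::-1].astype(float)*2,0,255).astype(np.uint8); cv2.imwrite('pics/w2c.png',c)
S=bot.get_state();p=S['ee_pos'];print(p,S['wrist_force'])
print(proj(s,p-[0,0,22]),proj(s,(464,-154,73)))
```

```text
[ 464.72704714 -153.49750591   80.4299275 ] [-0.38160365  0.17794768 -0.33775081]
(252.5157429025082, 216.31944214042852) (251.47352029234966, 224.47600259295615)
```

View pics/w2c.png

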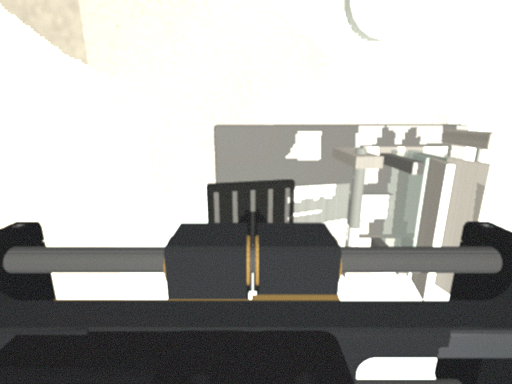

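step_arm([
  {"dp": [0,0,-0.3],"yaw": 0,"gripper": 0},
  {"dp": [0,0,0],"yaw": 0,"gripper": 0},
])

```text
time: 3.45
ee_pos: [464.7, -153.5, 77.4]
tcp_rot: [0.713, 0.701, 0.0, -0.0]
wrist_force: [0.1, -0.5, -0.4]
finger_gap: 0.2
```

step_arm([
  {"dp": [0,0,-0.3],"yaw": 0,"gripper": 0},
  {"dp": [0,0,0],"yaw": 0,"gripper": 0},
])

```text
time: 3.65
ee_pos: [464.8, -153.5, 74.3]
tcp_rot: [0.713, 0.701, 0.0, -0.0]
wrist_force: [0.7, -1.0, -0.1]
finger_gap: 0.2
```

step_arm([
  {"dp": [0,0,-0.3],"yaw": 0,"gripper": 0},
  {"dp": [0,0,0],"yaw": 0,"gripper": 0},
])

```text
time: 3.85
ee_pos: [464.7, -153.5, 71.3]
tcp_rot: [0.713, 0.701, 0.0, -0.0]
wrist_force: [-0.2, -0.6, 1.5]
finger_gap: 0.4
```

Run:
```python
from h import *
s=snap('side','s3.png')
o=[]
for f in('side0.png','s3.png'):
    a=load(f)['img'][140:215,245:330,::-1]
    o.append(cv2.resize(np.clip(a.astype(float)*3,0,255).astype(np.uint8),None,fx=4.6,fy=4.6,interpolation=cv2.INTER_CUBIC))
cv2.imwrite('pics/cmp2.png',np.hstack(o))
S=bot.get_state();p=S['ee_pos'];print(p,S['wrist_force'],S['torque'])
```

```text
[ 464.76414984 -153.52390537   71.43735651] [-0.21625096 -0.21176977  1.42132741] [-0.01221611 -0.11516231  0.03400517]
```

View pics/cmp2.png

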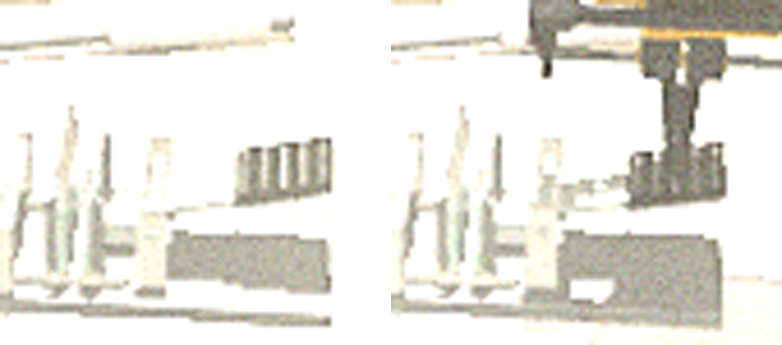

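step_arm([
  {"dp": [0,0,-0.4],"yaw": 0,"gripper": 0},
  {"dp": [0,0,0],"yaw": 0,"gripper": 0},
])

```text
time: 4.1
ee_pos: [464.7, -153.5, 67.2]
tcp_rot: [0.713, 0.701, -0.0, -0.0]
wrist_force: [1.5, 0.5, 0.2]
finger_gap: 0.1
```

step_arm([
  {"dp": [0,0,-0.4],"yaw": 0,"gripper": 0},
  {"dp": [0,0,0],"yaw": 0,"gripper": 0},
])

```text
time: 4.3
ee_pos: [464.7, -153.5, 63.2]
tcp_rot: [0.713, 0.701, -0.0, -0.0]
wrist_force: [0.2, -0.3, -0.1]
finger_gap: 0.2
```

step_arm([
  {"dp": [0,0,-0.4],"yaw": 0,"gripper": 0},
  {"dp": [0,0,0],"yaw": 0,"gripper": 0},
])

```text
time: 4.5
ee_pos: [464.7, -153.5, 59.2]
tcp_rot: [0.713, 0.701, -0.0, -0.0]
wrist_force: [0.1, 0.2, 1.0]
finger_gap: 0.5
```

Run:
```python
from h import *
s=snap('side','s4.png')
o=[]
for f in('side0.png','s4.png'):
    a=load(f)['img'][140:215,245:330,::-1]
    o.append(cv2.resize(np.clip(a.astype(float)*3,0,255).astype(np.uint8),None,fx=4.6,fy=4.6,interpolation=cv2.INTER_CUBIC))
cv2.imwrite('pics/cmp3.png',np.hstack(o))
```

```text
(no output)
```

View pics/cmp3.png

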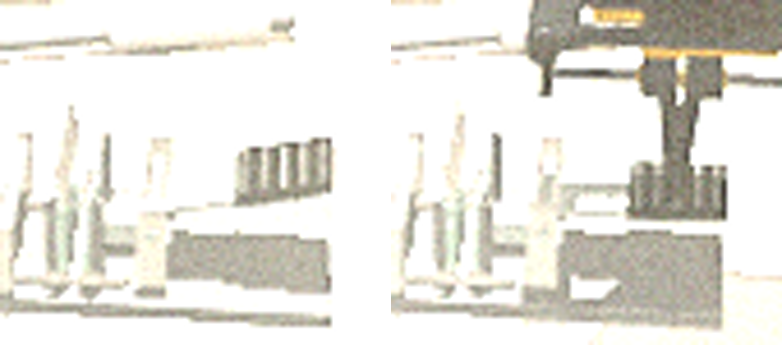

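Run:
```python
from h import *
s=load('s4.png'); S=bot.get_state();p=S['ee_pos'];print(p,S['wrist_force'],S['joint_efforts'].round(2))
a=np.clip(s['img'][100:220,240:350,::-1].astype(float)*3,0,255).astype(np.uint8)
a=cv2.resize(a,None,fx=5,fy=5,interpolation=cv2.INTER_CUBIC)
for d,c in[(-22,(0,0,255)),(0,(0,255,0)),(56,(255,0,0))]:
    u=proj(s,p+[0,0,d]); u=(int((u[0]-240)*5+2),int((u[1]-100)*5+2)); print(d,u); cv2.circle(a,u,3,c,-1)
cv2.imwrite('pics/s4p.png',a)
```

```text
[ 464.72901966 -153.48885485   59.34669355] [-0.21071177  0.04447818  1.31736145] [ 1.000e-01 -5.135e+01 -1.356e+01  7.000e-02 -5.000e-02  0.000e+00]
-22 (331, 435)
0 (333, 402)
56 (338, 316)
```

View pics/s4p.png

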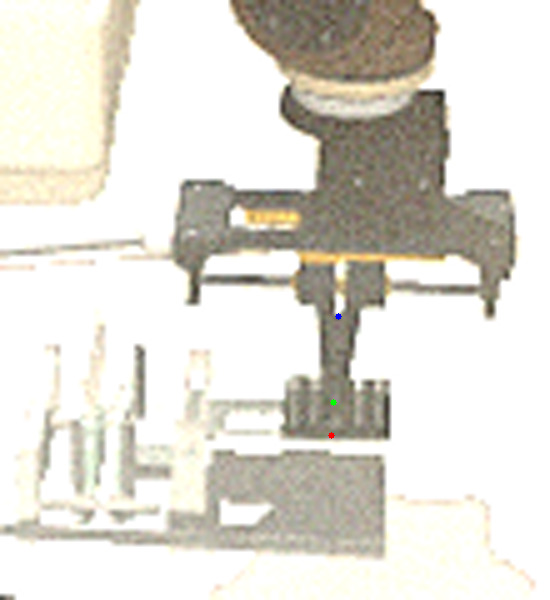

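Run:
```python
from h import *
s=load('w2.png'); R=cv2.Rodrigues(s['rvec'])[0]; print('cam',-R.T@s['tvec'].ravel(), R.round(3).tolist())
print(ray(s,208,184,80)-ray(s,294,180,66))
print(ray(s,208,184,80),ray(s,294,180,66),ray(s,216,126,12),ray(s,445,125,12))
```

```text
cam [465.82792205 -83.48439327 249.69773652] [[1.0, -0.018, -0.0], [-0.018, -0.969, 0.246], [-0.005, -0.246, -0.969]]
[-55.89106109   1.59824459  14.        ]
[ 437.36370579 -123.65523652   80.        ] [ 493.25476688 -125.25348111   66.        ] [435.47400999 -90.22178728  12.        ] [626.12240098 -92.89336252  12.        ]
```

step_arm([
  {"dp": [0,0,-0.3],"yaw": 0,"gripper": 0},
  {"dp": [0,0,0],"yaw": 0,"gripper": 0},
])

```text
time: 4.75
ee_pos: [464.7, -153.5, 56.3]
tcp_rot: [0.713, 0.701, -0.0, -0.0]
wrist_force: [-0.9, 0.6, 0.8]
finger_gap: 0.6
```

step_arm([
  {"dp": [0,0,-0.3],"yaw": 0,"gripper": 0},
  {"dp": [0,0,0],"yaw": 0,"gripper": 0},
])

```text
time: 4.95
ee_pos: [464.7, -153.5, 53.4]
tcp_rot: [0.713, 0.701, -0.0, -0.0]
wrist_force: [-1.6, 0.3, 5.7]
finger_gap: 0.3
```

step_arm([
  {"dp": [0,0,-0.3],"yaw": 0,"gripper": 0},
  {"dp": [0,0,0],"yaw": 0,"gripper": 0},
])

```text
time: 5.15
ee_pos: [464.7, -153.5, 50.5]
tcp_rot: [0.713, 0.701, -0.0, -0.0]
wrist_force: [-1.9, -0.1, 4.9]
finger_gap: 0.3
```

Run:
```python
from h import *
s=snap('side','s5.png')
S=bot.get_state();p=S['ee_pos'];print(p,S['wrist_force'],S['joint_efforts'].round(2))
o=[]
for f in('side0.png','s5.png'):
    a=load(f)['img'][140:215,245:330,::-1]
    o.append(cv2.resize(np.clip(a.astype(float)*3,0,255).astype(np.uint8),None,fx=4.6,fy=4.6,interpolation=cv2.INTER_CUBIC))
cv2.imwrite('pics/cmp4.png',np.hstack(o))
```

```text
[ 464.68789319 -153.51998987   50.56911882] [-1.94665628  0.50279891  4.65650612] [  0.26 -50.18 -13.24   0.14  -0.38  -0.  ]
```

View pics/cmp4.png

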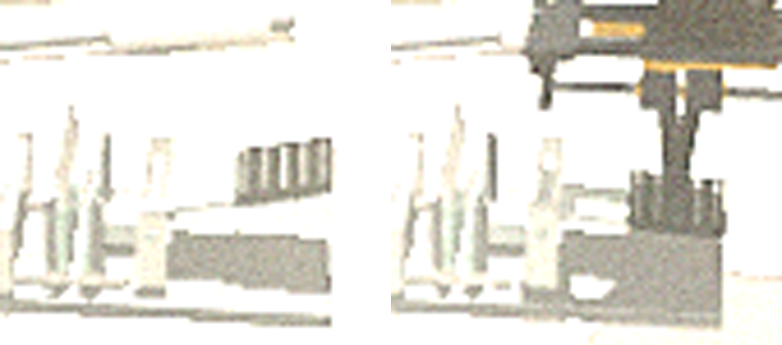

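step_arm([
  {"dp": [0,0,-0.3],"yaw": 0,"gripper": 0},
  {"dp": [0,0,0],"yaw": 0,"gripper": 0},
])

```text
time: 5.4
ee_pos: [464.8, -153.5, 47.5]
tcp_rot: [0.713, 0.701, 0.0, 0.0]
wrist_force: [-0.3, 1.1, 6.4]
finger_gap: 0.3
```

step_arm([
  {"dp": [0,0,-0.3],"yaw": 0,"gripper": 0},
  {"dp": [0,0,0],"yaw": 0,"gripper": 0},
])

```text
time: 5.6
ee_pos: [465.0, -153.6, 44.6]
tcp_rot: [0.713, 0.701, 0.0, 0.0]
wrist_force: [0.0, 0.7, 5.7]
finger_gap: 0.4
```

step_arm([
  {"dp": [0,0,-0.2],"yaw": 0,"gripper": 0},
  {"dp": [0,0,0],"yaw": 0,"gripper": 0},
])

```text
time: 5.8
ee_pos: [465.2, -153.6, 42.7]
tcp_rot: [0.713, 0.701, 0.0, 0.001]
wrist_force: [0.1, 0.9, 7.0]
finger_gap: 0.4
```

step_arm([
  {"dp": [0,0,-0.2],"yaw": 0,"gripper": 0},
  {"dp": [0,0,0],"yaw": 0,"gripper": 0},
])

```text
time: 6.0
ee_pos: [465.5, -153.6, 40.8]
tcp_rot: [0.713, 0.701, 0.0, 0.001]
wrist_force: [0.7, 2.4, 6.4]
finger_gap: 0.4
```

step_arm([
  {"dp": [0,0,-0.2],"yaw": 0,"gripper": 0},
  {"dp": [0,0,0],"yaw": 0,"gripper": 0},
])

```text
time: 6.2
ee_pos: [465.7, -153.7, 39.0]
tcp_rot: [0.713, 0.701, 0.001, 0.001]
wrist_force: [2.2, 3.0, 8.1]
finger_gap: 0.5
```

step_arm([
  {"dp": [0,0,-0.2],"yaw": 0,"gripper": 0},
  {"dp": [0,0,0],"yaw": 0,"gripper": 0},
])

```text
time: 6.4
ee_pos: [466.0, -153.7, 37.8]
tcp_rot: [0.713, 0.701, 0.001, 0.002]
wrist_force: [-0.3, 3.6, 22.2]
finger_gap: 0.5
```

Run:
```python
from h import *
s=snap('side','s6.png')
S=bot.get_state();p=S['ee_pos'];print(p,S['wrist_force'],S['joint_efforts'].round(2))
o=[]
for f in('side0.png','s6.png'):
    a=load(f)['img'][140:215,245:330,::-1]
    o.append(cv2.resize(np.clip(a.astype(float)*3,0,255).astype(np.uint8),None,fx=4.6,fy=4.6,interpolation=cv2.INTER_CUBIC))
cv2.imwrite('pics/cmp5.png',np.hstack(o))
```

```text
[ 465.97059909 -153.71595595   37.85606592] [ 0.11917122  3.49686052 22.04498746] [-1.820e+00 -4.257e+01 -9.790e+00 -4.300e-01 -3.700e-01  2.000e-02]
```

View pics/cmp5.png

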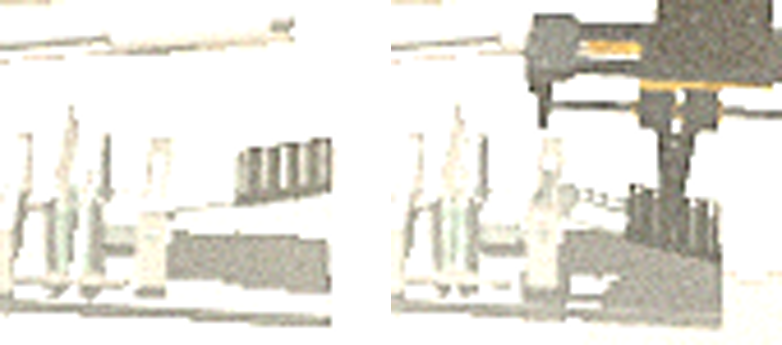

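step_arm([
  {"dp": [0,0,-0.1],"yaw": 0,"gripper": 0},
  {"dp": [0,0,0],"yaw": 0,"gripper": 0},
])

```text
time: 6.65
ee_pos: [466.1, -153.7, 37.3]
tcp_rot: [0.713, 0.701, 0.001, 0.002]
wrist_force: [-1.9, 4.0, 29.0]
finger_gap: 0.5
```

Run:
```python
from h import *
s=snap('wrist','w6.png')
c=np.clip(s['img'][:,:,::-1].astype(float)*2,0,255).astype(np.uint8); cv2.imwrite('pics/w6c.png',c)
s=load('s6.png');a=s['img'][110:220,220:350,::-1]
cv2.imwrite('pics/s6d.png',cv2.resize(np.clip(a.astype(float)*1.7,0,255).astype(np.uint8),None,fx=6,fy=5.4,interpolation=cv2.INTER_CUBIC))
```

```text
(no output)
```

View pics/w6c.png

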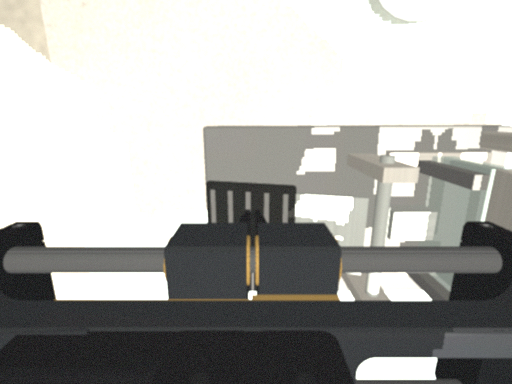

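View pics/s6d.png

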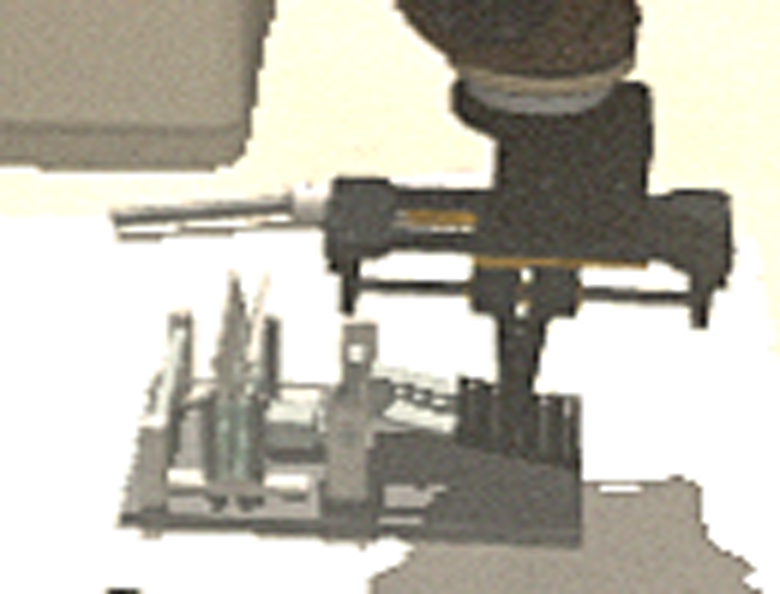

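step_arm([
  {"dp": [0,0,0.5],"yaw": 0,"gripper": 0},
  {"dp": [0,0,1],"yaw": 0,"gripper": 0},
  {"dp": [0,0,2],"yaw": 0,"gripper": 0},
  {"dp": [0,0,3],"yaw": 0,"gripper": 0},
  {"dp": [0,0,4],"yaw": 0,"gripper": 0},
  {"dp": [0,0,4],"yaw": 0,"gripper": 0},
  {"dp": [0,0,4],"yaw": 0,"gripper": 0},
  {"dp": [0,3,0],"yaw": 0,"gripper": 0},
  {"dp": [0,0,0],"yaw": 0,"gripper": 0},
  {"dp": [0,0,0],"yaw": 0,"gripper": 0},
  {"dp": [0,0,0],"yaw": 0,"gripper": 0},
])

```text
time: 7.8
ee_pos: [464.6, -123.8, 220.1]
tcp_rot: [0.713, 0.701, -0.0, -0.0]
wrist_force: [-0.2, 0.0, 0.5]
finger_gap: 0.6
```

Run:
```python
from h import *
s=snap('side','s7.png')
S=bot.get_state();p=S['ee_pos'];print(p,S['wrist_force'],S['joint_efforts'].round(2))
o=[]
for f in('side0.png','s7.png'):
    a=load(f)['img'][140:215,245:330,::-1]
    o.append(cv2.resize(np.clip(a.astype(float)*2,0,255).astype(np.uint8),None,fx=4.6,fy=4.6,interpolation=cv2.INTER_CUBIC))
cv2.imwrite('pics/cmp7.png',np.hstack(o))
s=snap('wrist','w7.png')
```

```text
[ 464.6381816  -123.92921886  220.06291039] [-0.28112951  0.45184742 -0.26450906] [ 3.40e-01 -4.48e+01 -2.35e+01  6.00e-02  7.00e-02 -1.00e-02]
```

View pics/cmp7.png

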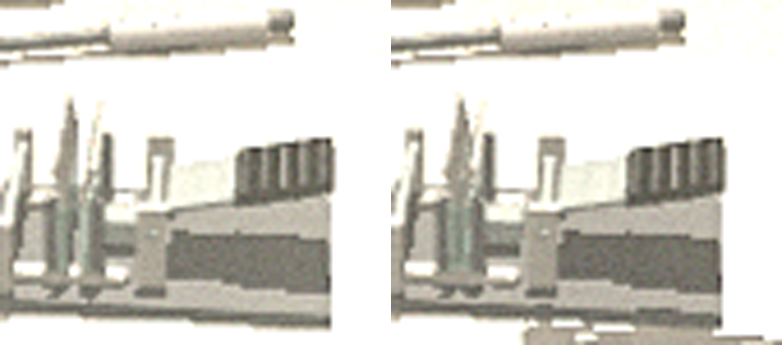

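View pics/w7.png

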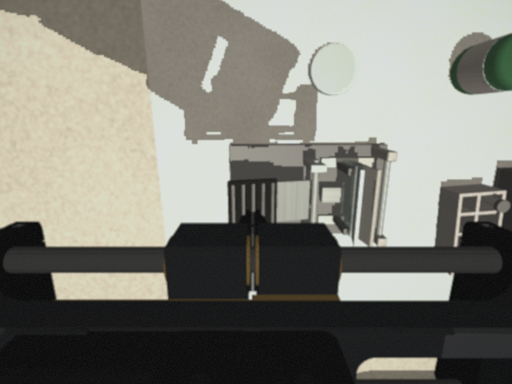

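step_arm([
  {"dp": [2.2,3.6,0.5],"yaw": -0.02,"gripper": 5},
  {"dp": [2.2,3.6,0.5],"yaw": -0.02,"gripper": 5},
  {"dp": [2.2,3.6,0.5],"yaw": -0.02,"gripper": 5},
  {"dp": [2.2,3.6,0.5],"yaw": -0.02,"gripper": 5},
  {"dp": [2.2,3.6,0.5],"yaw": -0.02,"gripper": 5},
  {"dp": [2.2,3.6,0.5],"yaw": -0.005,"gripper": 5},
  {"dp": [0,0,0],"yaw": 0,"gripper": 5},
  {"dp": [0,0,0],"yaw": 0,"gripper": 5},
  {"dp": [0,0,0],"yaw": 0,"gripper": 5},
])

```text
time: 8.8
ee_pos: [596.4, 91.6, 250.0]
tcp_rot: [0.749, 0.662, -0.001, -0.0]
wrist_force: [-0.1, -0.1, -0.5]
finger_gap: 49.8
```

Run:
```python
from h import *
s=snap('wrist','w8.png')
S=bot.get_state();p=S['ee_pos'];print(p,S['tcp_rot'],S['wrist_force'],S['finger_gap'])
```

```text
[596.37686262  91.37032573 250.26958148] [ 7.49619761e-01  6.61868619e-01 -3.45145769e-04 -1.60920283e-04] [1.15505056 0.22972635 0.79893991] 49.92209903775339
```

View pics/w8.png

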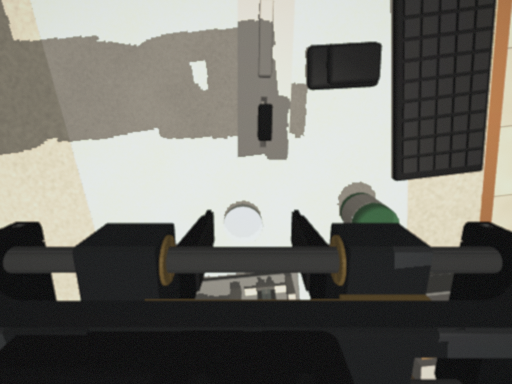

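Run:
```python
from h import *
s=load('w8.png')
a=s['img'][0:170,220:320,::-1]
cv2.imwrite('pics/w8c.png',cv2.resize(np.clip(a.astype(float)*2,0,255).astype(np.uint8),None,fx=3.5*1.4,fy=3.5,interpolation=cv2.INTER_CUBIC))
m=(s['img'].max(2)<28).astype(np.uint8)[80:160,240:290]
n,l,st,c=cv2.connectedComponentsWithStats(m); print(st[1:],c[1:]+[240,80])
R=cv2.Rodrigues(s['rvec'])[0]; print('cam',-R.T@s['tvec'].ravel())
```

```text
[[ 19  25  12  35 264]] [[264.04545455 123.74242424]]
cam [604.95924594 161.10128517 419.43546101]
```

View pics/w8c.png

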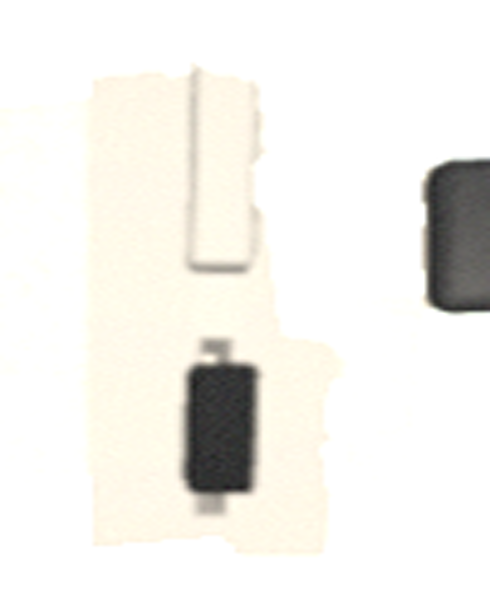

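Run:
```python
from h import *
s=load('w8.png')
P=lambda x,y,z: ray(s,(x+.5)/4.9-.5+220,(y+.5)/3.5-.5,z)
def yaw(a,b): d=(a-b)[:2]; return np.arctan2(-d[0],d[1])
a,b=P(216,348,90),P(210,508,90); print('slots',a.round(1),b.round(1),yaw(a,b))
for z in (140,):
  q=[P(188,365,z),P(258,365,z),P(255,490,z),P(184,490,z)]
  print([x.round(1).tolist() for x in q], np.mean(q,0), yaw(q[0],q[3]),yaw(q[1],q[2]))
a,b=P(192,90,108),P(187,265,108); print('comb',yaw(a,b))
a,b=P(94,90,90),P(94,540,90); print('rack edge',a,yaw(a,b))
```

```text
slots [619.9 178.8  90. ] [612.6 128.1  90. ] -0.14188624568718716
[[611.6, 172.4, 140.0], [625.3, 170.7, 140.0], [621.1, 137.0, 140.0], [606.8, 138.8, 140.0]] [616.20233956 154.68592879 140.        ] -0.14273424026169182 -0.12411986527293403
comb -0.14087713132023674
rack edge [602.10908052 256.33054133  90.        ] -0.1358830997551879
```

step_arm([
  {"dp": [1,3.1,0],"yaw": -0.014,"gripper": 5},
  {"dp": [1,3.1,0],"yaw": 0,"gripper": 5},
  {"dp": [0,0,0],"yaw": 0,"gripper": 5},
  {"dp": [0,0,-4],"yaw": 0,"gripper": 5},
  {"dp": [0,0,-4],"yaw": 0,"gripper": 5},
  {"dp": [0,0,0],"yaw": 0,"gripper": 5},
  {"dp": [0,0,0],"yaw": 0,"gripper": 5},
])

```text
time: 9.55
ee_pos: [616.9, 153.5, 171.4]
tcp_rot: [0.754, 0.657, -0.0, -0.0]
wrist_force: [0.6, -0.1, 0.2]
finger_gap: 50.2
```

Run:
```python
from h import *
s=snap('side','s9.png')
S=bot.get_state();p=S['ee_pos'];print(p,S['tcp_rot'],S['wrist_force'],S['finger_gap'])
a=np.clip(s['img'][130:270,190:300,::-1].astype(float)*2,0,255).astype(np.uint8)
a=cv2.resize(a,None,fx=4.2,fy=4.2,interpolation=cv2.INTER_CUBIC)
for d,c in[(-22,(0,0,255)),(0,(0,255,0)),(56,(255,0,0))]:
    u=proj(s,p+[0,0,d]); u=(int((u[0]-190)*4.2+2),int((u[1]-130)*4.2+2)); print(d,u); cv2.circle(a,u,3,c,-1)
cv2.imwrite('pics/s9p.png',a)
```

```text
[617.49456688 153.79808054 172.39829132] [7.54153517e-01 6.56697491e-01 7.71836677e-04 5.31234905e-04] [0.62978361 0.49688233 0.18917921] 49.73709638123263
-22 (204, 376)
0 (202, 341)
56 (198, 250)
```

View pics/s9p.png

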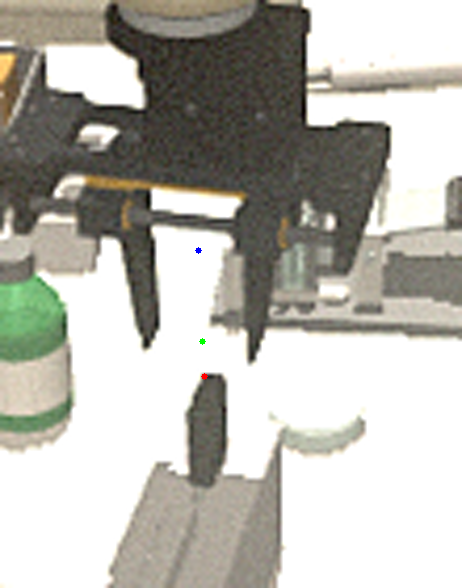

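step_arm([
  {"dp": [0,0,-2],"yaw": 0,"gripper": 5},
  {"dp": [0,0,-2],"yaw": 0,"gripper": 5},
  {"dp": [0,0,-1],"yaw": 0,"gripper": 5},
  {"dp": [0,0,-0.5],"yaw": 0,"gripper": 5},
  {"dp": [0,0,0],"yaw": 0,"gripper": 5},
  {"dp": [0,0,0],"yaw": 0,"gripper": 5},
])

```text
time: 10.2
ee_pos: [617.3, 154.5, 116.7]
tcp_rot: [0.754, 0.657, 0.001, 0.0]
wrist_force: [-0.6, -0.2, 1.3]
finger_gap: 50.0
```

Run:
```python
from h import *
s=snap('side','s10.png')
S=bot.get_state();p=S['ee_pos'];print(p,S['tcp_rot'],S['wrist_force'],S['finger_gap'])
a=np.clip(s['img'][150:270,190:300,::-1].astype(float)*2,0,255).astype(np.uint8)
a=cv2.resize(a,None,fx=4.8,fy=4.8,interpolation=cv2.INTER_CUBIC)
for d,c in[(-22,(0,0,255)),(0,(0,255,0)),(56,(255,0,0))]:
    u=proj(s,p+[0,0,d]); u=(int((u[0]-190)*4.8+2),int((u[1]-150)*4.8+2)); print(d,u); cv2.circle(a,u,3,c,-1)
cv2.imwrite('pics/s10p.png',a)
```

```text
[617.2384333  154.53190844 116.62896521] [7.53837015e-01 6.57060979e-01 6.44736342e-04 4.57387835e-04] [-0.54445301 -0.1929295  -0.18141911] 50.38109575944994
-22 (237, 429)
0 (236, 392)
56 (231, 294)
```

View pics/s10p.png

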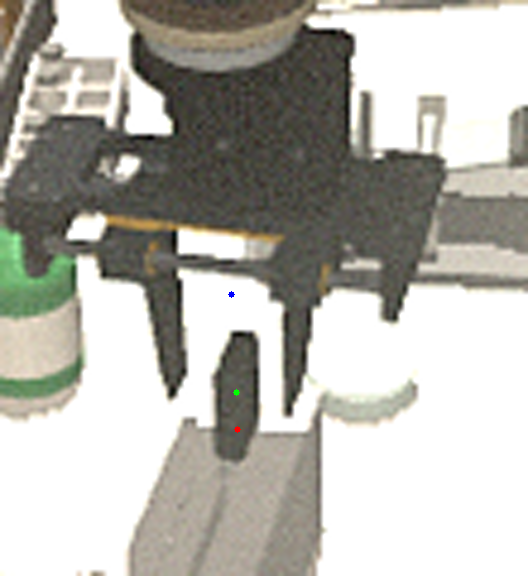

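step_arm([
  {"dp": [0,0,-0.4],"yaw": 0,"gripper": 5},
  {"dp": [0,0,-0.4],"yaw": 0,"gripper": 5},
  {"dp": [0,0,0],"yaw": 0,"gripper": 3},
  {"dp": [0,0,0],"yaw": 0,"gripper": 2},
  {"dp": [0,0,0],"yaw": 0,"gripper": 1},
  {"dp": [0,0,0],"yaw": 0,"gripper": 0},
  {"dp": [0,0,0],"yaw": 0,"gripper": 0},
  {"dp": [0,0,0],"yaw": 0,"gripper": 0},
  {"dp": [0,0,0],"yaw": 0,"gripper": 0},
])

```text
time: 11.15
ee_pos: [616.8, 154.5, 107.6]
tcp_rot: [0.754, 0.657, 0.0, 0.0]
wrist_force: [-0.2, -0.3, 0.1]
finger_gap: 14.0
```

Run:
```python
from h import *
s=snap('side','s11.png')
S=bot.get_state();p=S['ee_pos'];print(p,S['tcp_rot'],S['wrist_force'],S['torque'],S['finger_gap'])
a=np.clip(s['img'][150:270,190:300,::-1].astype(float)*2,0,255).astype(np.uint8)
a=cv2.resize(a,None,fx=4.8,fy=4.8,interpolation=cv2.INTER_CUBIC)
cv2.imwrite('pics/s11p.png',a)
```

```text
[616.78119348 154.48528144 107.59671229] [7.53847511e-01 6.57049409e-01 5.05078988e-05 4.92837274e-05] [0.13828161 0.27553882 0.77642647] [-0.06895346 -0.01600115 -0.0275547 ] 13.904326498421614
```

View pics/s11p.png

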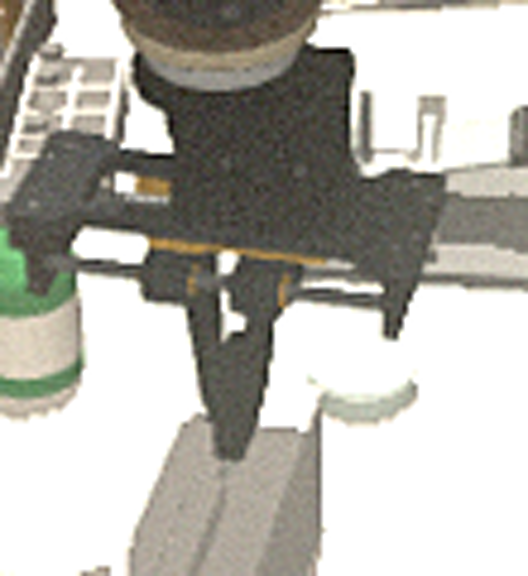

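step_arm([
  {"dp": [0,0,0.5],"yaw": 0,"gripper": 0},
  {"dp": [0,0,1],"yaw": 0,"gripper": 0},
  {"dp": [0,0,2],"yaw": 0,"gripper": 0},
  {"dp": [0,0,2],"yaw": 0,"gripper": 0},
  {"dp": [0,0,2],"yaw": 0,"gripper": 0},
  {"dp": [0,0,2],"yaw": 0,"gripper": 0},
  {"dp": [0,0,2],"yaw": 0,"gripper": 0},
  {"dp": [0,0,1],"yaw": 0,"gripper": 0},
  {"dp": [0,0,0],"yaw": 0,"gripper": 0},
  {"dp": [0,0,0],"yaw": 0,"gripper": 0},
])

```text
time: 12.2
ee_pos: [616.5, 154.4, 232.1]
tcp_rot: [0.754, 0.657, -0.0, -0.0]
wrist_force: [0.3, -0.5, -0.4]
finger_gap: 14.1
```

Run:
```python
from h import *
s=snap('side','s12.png');t=snap('top','t12.png')
S=bot.get_state();p=S['ee_pos'];print(p,S['tcp_rot'],S['wrist_force'],S['torque'],S['finger_gap'])
a=np.clip(s['img'][100:270,190:330,::-1].astype(float)*1.7,0,255).astype(np.uint8)
cv2.imwrite('pics/s12p.png',cv2.resize(a,None,fx=3.5,fy=3.5,interpolation=cv2.INTER_CUBIC))
a=np.clip(t['img'][165:250,275:340,::-1].astype(float)*1.7,0,255).astype(np.uint8)
cv2.imwrite('pics/t12c.png',cv2.resize(a,None,fx=7,fy=7,interpolation=cv2.INTER_CUBIC))
```

```text
[616.39250062 154.40482659 231.5089156 ] [ 7.53863142e-01  6.57031006e-01 -6.69924771e-04 -4.14439151e-04] [-0.22832291 -0.34376306 -1.11594973] [-0.03863225 -0.13581097 -0.03504852] 13.897660580931614
```

View pics/s12p.png

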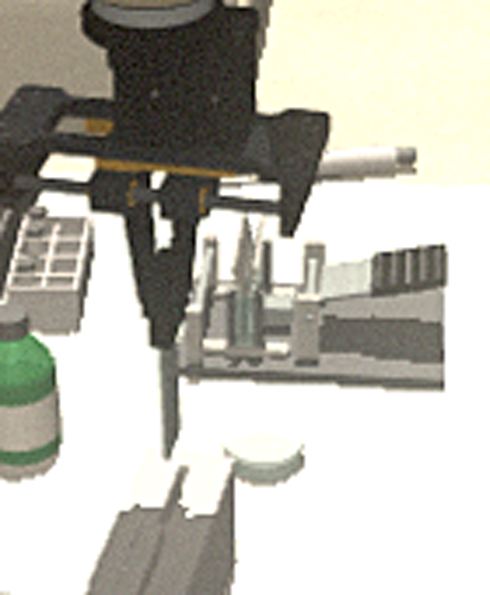

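View pics/t12c.png

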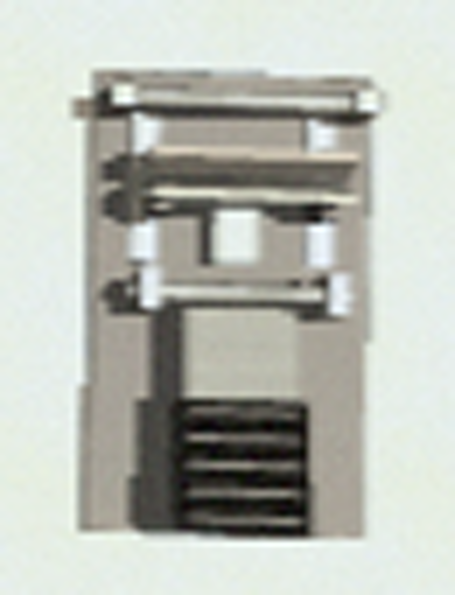

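Run:
```python
from h import *
t=load('t12.png')
P=lambda x,y,z: ray(t,(x+.5)/7-.5+275,(y+.5)/7-.5+165,z)
g=t['img'].mean(2)
print(g[182:200,295:326:4].T.round(0).astype(int).tolist())
for a,b in [((145,150),(360,158)),((148,192),(355,200)),((110,92),(378,100))]:
    A,B=P(*a,95),P(*b,95); print(A.round(1),B.round(1),((A+B)/2).round(1),np.arctan2(-(A-B)[0],(A-B)[1]))
th=-0.015
for c in [(593.2,-155.7)]: print([ (proj(t,(c[0]+dx,c[1],95))[1]-165+.5)*7 for dx in(-10,-7,0,7,10)],(proj(t,(c[0],c[1],95))[0]-275+.5)*7)
```

```text
[[138, 139, 141, 139, 121, 48, 53, 52, 52, 44, 64, 41, 44, 44, 65, 138, 139, 139], [92, 93, 93, 94, 123, 73, 55, 60, 43, 77, 132, 65, 66, 38, 93, 95, 95, 94], [93, 94, 95, 94, 116, 66, 57, 58, 40, 55, 132, 64, 42, 40, 65, 65, 65, 67], [94, 94, 94, 95, 115, 92, 58, 55, 39, 53, 120, 93, 65, 137, 138, 137, 139, 139], [92, 95, 94, 95, 111, 102, 56, 56, 51, 57, 114, 88, 57, 124, 124, 125, 124, 126], [93, 94, 95, 93, 109, 108, 56, 56, 51, 51, 104, 110, 39, 39, 41, 95, 95, 95], [123, 123, 122, 121, 123, 116, 58, 57, 56, 54, 95, 113, 22, 23, 25, 128, 126, 127], [46, 103, 103, 104, 107, 123, 58, 59, 59, 62, 74, 132, 81, 96, 85, 100, 99, 99]]
[ 603.  -107.6   95. ] [ 601.1 -201.7   95. ] [ 602.  -154.7   95. ] -0.02075845057237953
[ 584.6 -109.    95. ] [ 582.6 -199.5   95. ] [ 583.6 -154.3   95. ] -0.022158535479285934
[628.3 -92.1  95. ] [ 626.8 -209.7   95. ] [ 627.6 -150.9   95. ] -0.013406425949729238
[197.4007482916785, 190.56385220902942, 174.62521635904753, 158.70632112233756, 151.8899714083784] 255.31384708557601
```

step_arm([
  {"dp": [-0.23,-3.1,0],"yaw": 0.012,"gripper": 0},
  {"dp": [-0.23,-3.1,0],"yaw": 0.012,"gripper": 0},
  {"dp": [-0.23,-3.1,0],"yaw": 0.012,"gripper": 0},
  {"dp": [-0.23,-3.1,0],"yaw": 0.012,"gripper": 0},
  {"dp": [-0.23,-3.1,0],"yaw": 0.012,"gripper": 0},
  {"dp": [-0.23,-3.1,0],"yaw": 0.012,"gripper": 0},
  {"dp": [-0.23,-3.1,0],"yaw": 0.012,"gripper": 0},
  {"dp": [-0.23,-3.1,0],"yaw": 0.012,"gripper": 0},
  {"dp": [-0.23,-3.1,0],"yaw": 0.012,"gripper": 0},
  {"dp": [-0.23,-3.05,0],"yaw": 0.012,"gripper": 0},
  {"dp": [0,0,0],"yaw": 0,"gripper": 0},
  {"dp": [0,0,0],"yaw": 0,"gripper": 0},
])

```text
time: 13.5
ee_pos: [593.4, -155.3, 231.7]
tcp_rot: [0.714, 0.701, -0.0, -0.001]
wrist_force: [-0.2, -0.8, -1.0]
finger_gap: 13.8
```

step_arm([
  {"dp": [0,0,0],"yaw": 0,"gripper": 0},
  {"dp": [0,0,0],"yaw": 0,"gripper": 0},
])

```text
time: 13.7
ee_pos: [593.8, -154.0, 232.4]
tcp_rot: [0.713, 0.701, -0.0, -0.0]
wrist_force: [0.5, -0.4, -0.6]
finger_gap: 13.8
```

Run:
```python
from h import *
S=bot.get_state();p=S['ee_pos'];q=S['tcp_rot'];print(p,q,2*np.arctan2(q[1],q[0])-np.pi/2,S['wrist_force'],S['torque'],S['finger_gap'])
s=snap('side','s13.png')
a=np.clip(s['img'][100:220,210:330,::-1].astype(float)*1.7,0,255).astype(np.uint8)
cv2.imwrite('pics/s13p.png',cv2.resize(a,None,fx=4.8,fy=4.8,interpolation=cv2.INTER_CUBIC))
f=lambda P:tuple(round((v-o)*4.8+2) for v,o in zip(proj(s,P),(210,100)))
print('mouth',f((593,-155,95)),'gap low',f((593,-155,20)),'tip pred',f(p+[0,0,129-p[2]]) )
```

```text
[ 593.82598099 -154.01863543  232.38926347] [ 7.12712760e-01  7.01455984e-01 -3.22541286e-06 -1.51838993e-04] -0.015919653681735868 [ 0.52963709 -0.40656348 -0.59999938] [ 0.02617166 -0.05579583  0.02618532] 13.829740256024303
mouth (245, 325) gap low (245, 433) tip pred (243, 275)
```

View pics/s13p.png

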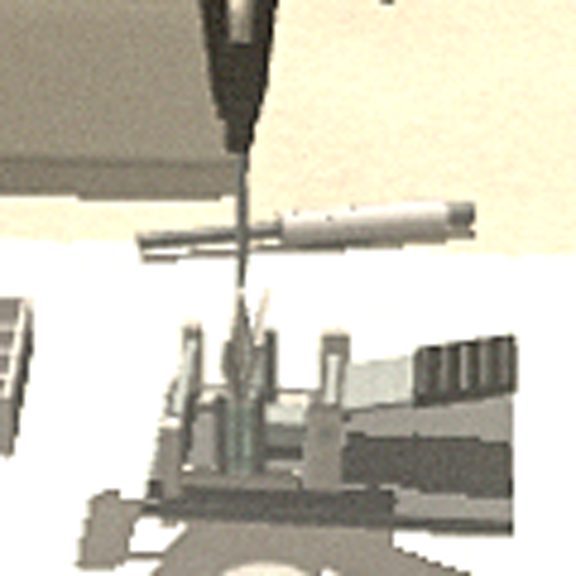

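Run:
```python
from h import *
s=load('s13.png')
a=np.clip(s['img'][150:205,235:285,::-1].astype(float)*2,0,255).astype(np.uint8)
a=cv2.resize(a,None,fx=11,fy=10,interpolation=cv2.INTER_CUBIC)
f=lambda P:(round((proj(s,P)[0]-235+.5)*11),round((proj(s,P)[1]-150+.5)*10))
th=-0.018
for y in(-45,0,45):
  for x in (-7,0,7):
    P=(593-np.sin(th)*y+x,-155+y+x*th,95); u=f(P); print(x,y,u); cv2.circle(a,u,3,(0,0,255) if x else (0,200,0),-1)
cv2.imwrite('pics/s13z.png',a)
```

```text
-7 -45 (330, 98)
0 -45 (303, 97)
7 -45 (276, 96)
-7 0 (314, 180)
0 0 (287, 178)
7 0 (259, 177)
-7 45 (298, 266)
0 45 (269, 265)
7 45 (241, 264)
```

View pics/s13z.png

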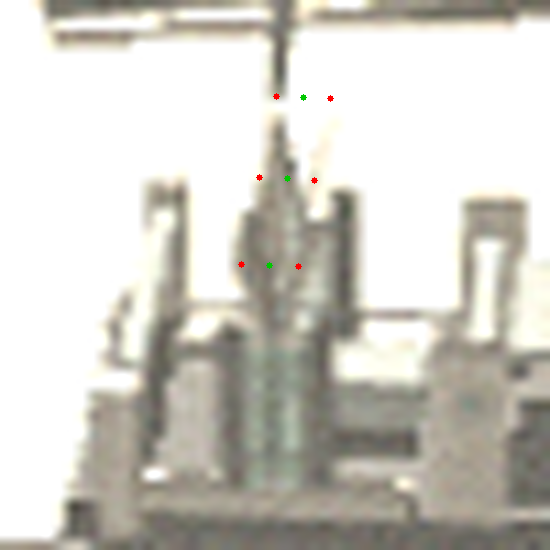

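step_arm([
  {"dp": [-0.1,-0.1,-1],"yaw": 0,"gripper": 0},
  {"dp": [0,0,-1],"yaw": 0,"gripper": 0},
  {"dp": [0,0,-0.5],"yaw": 0,"gripper": 0},
  {"dp": [0,0,-0.5],"yaw": 0,"gripper": 0},
  {"dp": [0,0,-0.5],"yaw": 0,"gripper": 0},
  {"dp": [0,0,-0.5],"yaw": 0,"gripper": 0},
  {"dp": [0,0,-0.5],"yaw": 0,"gripper": 0},
  {"dp": [0,0,0],"yaw": 0,"gripper": 0},
  {"dp": [0,0,0],"yaw": 0,"gripper": 0},
])

```text
time: 14.65
ee_pos: [592.8, -156.0, 187.6]
tcp_rot: [0.713, 0.701, 0.0, 0.0]
wrist_force: [-0.5, 0.3, -0.4]
finger_gap: 13.9
```

Run:
```python
from h import *
S=bot.get_state();p=S['ee_pos'];q=S['tcp_rot'];print(p,q,S['wrist_force'],S['torque'],S['finger_gap'])
s=snap('side','s14.png')
a=np.clip(s['img'][140:205,225:295,::-1].astype(float)*2,0,255).astype(np.uint8)
cv2.imwrite('pics/s14p.png',cv2.resize(a,None,fx=8,fy=8,interpolation=cv2.INTER_CUBIC))
```

```text
[ 592.81335062 -156.01922871  187.57162378] [7.13094176e-01 7.01068252e-01 3.99654094e-05 2.40186429e-05] [-0.49139053  0.29018095 -0.35890504] [ 0.0088435  -0.12151398 -0.02094432] 13.895837922297035
```

View pics/s14p.png

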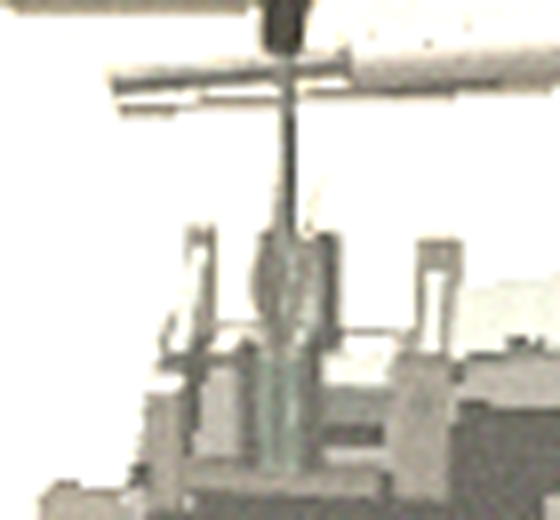

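step_arm([
  {"dp": [0,0,-0.3],"yaw": 0,"gripper": 0},
  {"dp": [0,0,-0.3],"yaw": 0,"gripper": 0},
  {"dp": [0,0,-0.3],"yaw": 0,"gripper": 0},
])

```text
time: 15.0
ee_pos: [592.7, -156.0, 178.3]
tcp_rot: [0.713, 0.701, 0.0, 0.0]
wrist_force: [-1.1, -0.3, -0.5]
finger_gap: 13.6
```

step_arm([
  {"dp": [0,0,-0.3],"yaw": 0,"gripper": 0},
  {"dp": [0,0,-0.3],"yaw": 0,"gripper": 0},
])

```text
time: 15.2
ee_pos: [593.0, -156.1, 172.6]
tcp_rot: [0.713, 0.701, 0.0, 0.0]
wrist_force: [0.3, -0.0, 5.7]
finger_gap: 14.1
```

step_arm([
  {"dp": [0,0,-0.3],"yaw": 0,"gripper": 0},
  {"dp": [0,0,-0.3],"yaw": 0,"gripper": 0},
])

```text
time: 15.4
ee_pos: [593.0, -156.1, 166.7]
tcp_rot: [0.713, 0.701, 0.0, 0.0]
wrist_force: [-0.1, -0.4, 2.4]
finger_gap: 13.8
```

step_arm([
  {"dp": [0,0,-0.3],"yaw": 0,"gripper": 0},
  {"dp": [0,0,-0.3],"yaw": 0,"gripper": 0},
])

```text
time: 15.6
ee_pos: [592.8, -156.1, 160.4]
tcp_rot: [0.713, 0.701, 0.0, 0.0]
wrist_force: [-0.2, 1.1, 3.2]
finger_gap: 14.3
```

step_arm([
  {"dp": [0,0,-0.3],"yaw": 0,"gripper": 0},
  {"dp": [0,0,-0.3],"yaw": 0,"gripper": 0},
  {"dp": [0,0,-0.3],"yaw": 0,"gripper": 0},
  {"dp": [0,0,-0.3],"yaw": 0,"gripper": 0},
])

```text
time: 16.0
ee_pos: [592.8, -156.0, 148.3]
tcp_rot: [0.713, 0.701, 0.0, 0.0]
wrist_force: [0.6, 0.3, 2.8]
finger_gap: 13.8
```

step_arm([
  {"dp": [0,0,-0.3],"yaw": 0,"gripper": 0},
  {"dp": [0,0,-0.3],"yaw": 0,"gripper": 0},
  {"dp": [0,0,-0.3],"yaw": 0,"gripper": 0},
  {"dp": [0,0,-0.3],"yaw": 0,"gripper": 0},
])

```text
time: 16.4
ee_pos: [592.8, -156.0, 136.3]
tcp_rot: [0.713, 0.701, 0.0, 0.0]
wrist_force: [0.5, -0.7, 3.6]
finger_gap: 13.9
```

step_arm([
  {"dp": [0,0,0],"yaw": 0,"gripper": 0},
  {"dp": [0,0,0],"yaw": 0,"gripper": 0},
  {"dp": [0,0,0],"yaw": 0,"gripper": 0},
])

```text
time: 16.7
ee_pos: [592.4, -155.9, 136.0]
tcp_rot: [0.713, 0.701, -0.0, -0.0]
wrist_force: [-0.8, -1.1, -5.0]
finger_gap: 13.8
```

Run:
```python
from h import *
S=bot.get_state();p=S['ee_pos'];q=S['tcp_rot'];print(p,q,S['wrist_force'],S['torque'],S['finger_gap'])
s=snap('side','s15.png')
a=np.clip(s['img'][110:210,215:315,::-1].astype(float)*2,0,255).astype(np.uint8)
cv2.imwrite('pics/s15p.png',cv2.resize(a,None,fx=5.8,fy=5.8,interpolation=cv2.INTER_CUBIC))
snap('top','t15.png')
```

```text
[ 592.41933285 -155.94380129  135.97758881] [ 7.13087187e-01  7.01075155e-01 -2.53054306e-04 -4.77151612e-04] [-0.75220335 -1.10559992 -5.03897465] [-0.21479287 -0.24635041  0.05039135] 13.826399506157387
```

View pics/s15p.png

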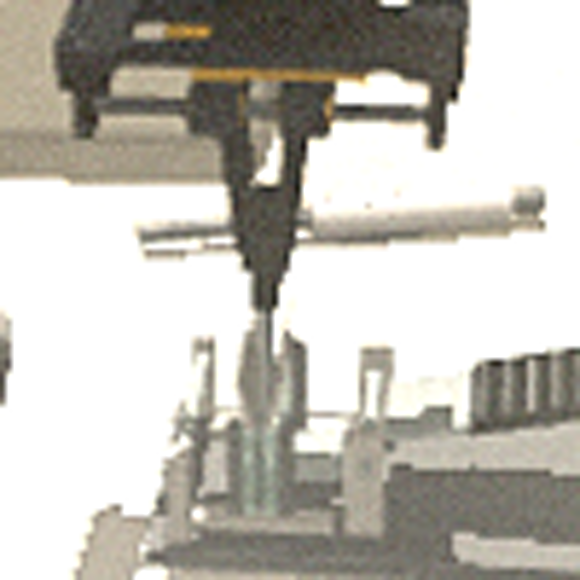

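View pics/s15.png

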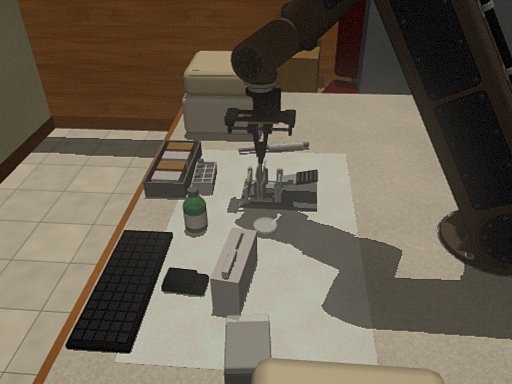

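step_arm([
  {"dp": [0,0,-0.2],"yaw": 0,"gripper": 0},
  {"dp": [0,0,-0.2],"yaw": 0,"gripper": 0},
  {"dp": [0,0,0],"yaw": 0,"gripper": 0},
  {"dp": [0,0,0],"yaw": 0,"gripper": 0},
  {"dp": [0,0,0],"yaw": 0,"gripper": 0},
])

```text
time: 17.3
ee_pos: [592.8, -156.0, 132.7]
tcp_rot: [0.713, 0.701, 0.0, 0.0]
wrist_force: [-0.2, -0.6, 1.7]
finger_gap: 13.6
```

step_arm([
  {"dp": [0,0,0],"yaw": 0,"gripper": 0},
  {"dp": [0,0,0],"yaw": 0,"gripper": 0},
  {"dp": [0,0,0],"yaw": 0,"gripper": 0},
  {"dp": [0,0,0],"yaw": 0,"gripper": 0},
  {"dp": [0,0,0],"yaw": 0,"gripper": 0},
  {"dp": [0,0,0],"yaw": 0,"gripper": 0},
  {"dp": [0,0,0],"yaw": 0,"gripper": 0},
  {"dp": [0,0,0],"yaw": 0,"gripper": 0},
])

```text
time: 18.1
ee_pos: [592.8, -156.0, 132.6]
tcp_rot: [0.713, 0.701, 0.0, 0.0]
wrist_force: [-0.4, -0.2, 3.5]
finger_gap: 13.9
```

Run:
```python
from h import *
S=bot.get_state();p=S['ee_pos'];q=S['tcp_rot'];print(p,q,S['wrist_force'],S['torque'],S['finger_gap'])
s=snap('side','s16.png')
a=np.clip(s['img'][130:300,160:330,::-1].astype(float)*2,0,255).astype(np.uint8)
cv2.imwrite('pics/s16p.png',cv2.resize(a,None,fx=3.5,fy=3.5,interpolation=cv2.INTER_CUBIC))
for u in [(0,0,0)]:
  f=lambda P:tuple((v-o+.5)*3.5 for v,o in zip(proj(s,P),(160,130)))
  print('handle underside pred',f((593,-155,115)),'top',f((593,-155,165)))
```

```text
[ 592.75965023 -156.02438962  132.55883483] [7.13084727e-01 7.01077863e-01 1.95884361e-05 3.68041637e-05] [-0.3540451  -0.18138575  3.53822064] [-0.17197488 -0.1347348  -0.0066704 ] 13.904314956762821
handle underside pred (353.62707507676066, 110.67796103201661) top (353.31330447192784, 54.39506604560074)
```

View pics/s16p.png

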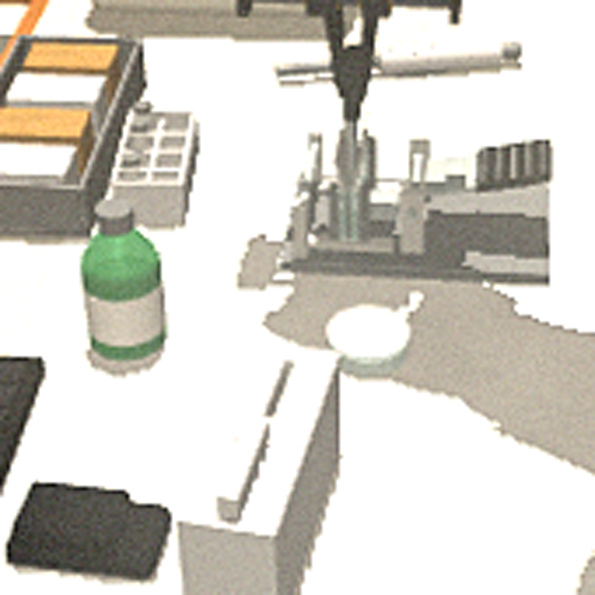

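Run:
```python
from h import *
print(bot.job_done()); S=bot.get_state(); print(S['time'],S['ee_pos'],S['wrist_force'],S['finger_gap'])
```

```text
the job is handed in; nothing more can be done
None
the job is handed in; nothing more can be done
```

The job is handed in at about 18 s: the blade is held still between the closed plates, and the comb and the other things on the bench look undisturbed.

- **Pedal:** I pressed it until the force rose from about 8 N to 29 N, which I took as the stop. The pictures then showed the plates closed and the pedal back up.
- **Blade:** I took it out of the rack at its handle (opening 14 mm). It met resistance of about 6 N at the start of the narrow gap, then dragged at about 3 to 4 N on the way down.
- **Final state:** The blade tip is about 30 mm above the table, inside the 20 to 68 mm narrow part and about 18 mm clear of the base top. I worked this out from how far the arm moved from the rack, and the last side picture agreed. The pose held steady over the last 0.8 s, still gripped.

**Checks that disagreed:**
- The fingertips looked about 13 to 20 mm higher than the reported arm height and tip length imply, both in the side pictures and when touching the pedal. I relied only on relative heights for the depth.
- For most of the pedal's upper travel the wrist force read only 0 to 1.5 N.
- During one pause in the gap it briefly read -5 N. I then moved 4 mm further down, and it read 2 to 3.5 N at rest.

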